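# Sieve the brass beads from a mixed lot at the lamp bench

## Task

Pick up the hand sieve by its wooden cross handle and, over the blue tub, tilt it towards its closed end so that the two small brass beads drop through between the bars into the blue tub while the large red ball stays in the sieve. Then hold it over the wooden box and tip it the other way so that the red ball rolls out of the open spout into the wooden box. Finally stand the sieve upright on the open bench again, clear of both boxes, and let go.

Things in the scene. Friction and masses are not known exactly. Their poses are not given: they have to be found in the camera images.
- sieve: Loose metal sieve pan, 189 (x) by 120 (y) by 50 mm, 0.35 kg; origin centre of underside, z up. Walls 50 mm high at both sides and +x end; -x end open (spout). Floor from x = -28 to +90 mm: four 6 mm bars along x, 18 mm gaps, tops 17 mm up, open below. With the +x end more than 12 degrees down (20-25 is good) the parts roll to the bars, small ones fall through.
- sieve_handle (a point): Middle of the sieve's handle, a dark wooden cross bar 12 thick (x), 126 long (y), 26 mm high over the pan's middle, on uprights at y = +-61 mm; 95 mm above the sieve's underside, axes as the sieve's. Pinch it across x from above; the space down to the pan's contents (51 mm up at most) is free.
- sieve_spout (a point): Middle of the open spout edge, x = -95, 15 mm above the underside, axes as the sieve's. From it a solid trough falls 18 degrees to x = -68 mm (6 mm up), then rises 12 degrees to the bars. The parts start there and stay put if carried within 8 degrees of level. With the spout end more than 18 degrees down (35-40 is good) all that is left rolls out over it, sooner if it arrives with speed.
- brass_a_center (a point): Centre of the first small brass bead, a loose ball 14 mm in diameter, 12 g; starts in the trough of the sieve.
- brass_b_center (a point): Centre of the second small brass bead, a loose ball 14 mm in diameter, 12 g; starts in the trough of the sieve.
- red_ball_center (a point): Centre of the large red wooden ball, loose, 36 mm in diameter, 20 g, too large for the gaps of the sieve; starts in the trough between the beads. Once on the bars it rolls freely along them: carry the sieve with the closed end a few degrees low to keep it there. Tipped over 2 s from the closed end it leaves the spout already at about 10 degrees of tilt, at about 0.5 m/s along the sieve's -x, and lands 60 to 90 mm beyond the spout edge.
- blue_tub: Blue plastic open tub, fixed to the bench, 240 (x) by 180 (y) by 60 mm high, walls and floor 5 mm. Origin: centre of its underside; z up. Takes the brass beads. It stands to the left or to the right of the sieve.
- wood_box: Pale wooden open box, fixed to the bench, 240 (x) by 180 (y) by 60 mm high, walls and floor 8 mm. Origin: centre of its underside; z up. Takes the red ball. It stands on the other side of the sieve.
There are look-alikes about, which are no part of the job. Leave any green or turquoise look-alike of the sieve alone.

How it is judged (in metres and radians):
On the way, in this order (a step that is already met when the one before it is completed fails the run):
1. both brass beads are in the blue tub while the red ball is still in the sieve (x of brass_a_center in the frame of blue_tub between -0.12 and 0.12 m and y of brass_a_center in the frame of blue_tub between -0.09 and 0.09 m and z of brass_a_center in the frame of blue_tub between 0 and 0.055 m and x of brass_b_center in the frame of blue_tub between -0.12 and 0.12 m and y of brass_b_center in the frame of blue_tub between -0.09 and 0.09 m and z of brass_b_center in the frame of blue_tub between 0 and 0.055 m and x of red_ball_center in the frame of sieve between -0.1 and 0.1 m and y of red_ball_center in the frame of sieve between -0.06 and 0.06 m and z of red_ball_center in the frame of sieve between 0 and 0.075 m), for 0.2 s.
2. the red ball is in the wooden box and the beads are still in the blue tub (x of brass_a_center in the frame of blue_tub between -0.12 and 0.12 m and y of brass_a_center in the frame of blue_tub between -0.09 and 0.09 m and z of brass_a_center in the frame of blue_tub between 0 and 0.055 m and x of brass_b_center in the frame of blue_tub between -0.12 and 0.12 m and y of brass_b_center in the frame of blue_tub between -0.09 and 0.09 m and z of brass_b_center in the frame of blue_tub between 0 and 0.055 m and x of red_ball_center in the frame of wood_box between -0.12 and 0.12 m and y of red_ball_center in the frame of wood_box between -0.09 and 0.09 m and z of red_ball_center in the frame of wood_box between 0 and 0.055 m), for 0.2 s.
At the end, for the whole second after the job is handed in: Both brass beads lie in the blue tub and the red ball in the wooden box, below their rims; the sieve stands still and upright (within 10 degrees) on the bench (underside within 12 mm of it), its centre more than 120 mm from the centre of either box (all of step 2 and height (world z) of sieve below 0.012 m and angle between sieve's own z axis and vertical below 0.17 rad and linear speed of sieve below 0.02 m/s and horizontal distance between sieve and blue_tub above 0.12 m and horizontal distance between sieve and wood_box above 0.12 m); the robot touches nothing.
It also fails if it takes over 70 s, if anything falls off the work surface, if the arm or the gripper's body presses on something with over 40 N, if the wrist force passes 120 N, or if a joint passes its speed limit or range.

## Robot

A 7-joint arm with a two-finger parallel gripper is mounted at the origin on the work surface. World frame = base frame: x ahead of the robot, y to its left, z up, the work surface at z = 0. Lengths are in mm, angles in rad, forces in N, time in s.
With the tool pointing down it reaches from about 400 to 900 mm from the base axis. Payload 5.5 kg.
Tool frame: the origin (TCP) lies at the very end of the fingers, on their centre line; the grasp point (between the pads) lies 19 mm behind it; x points along the fingers, y is the direction in which the jaws open and shut, and the axes are right-handed (so a half turn about x gives the same grasp; the last joint's range is limited). The gripper opens to 92 mm and grips with 3 to 60 N. Pads are 19 mm wide; open, the fingers measure 130 mm over their backs; the gripper's body (75 mm by 190 mm) begins 47 mm behind the grasp point.
Start: joints at [1.594, 0.501, -0.427, 1.55, 0.221, 1.138, -0.21], TCP at [154.416, -631.392, 199.629] pointing down, gripper open.
Joint ranges: [-2.88, 2.88], [-0.31, 2.03], [-1.54, 1.56], [0.2, 2.42], [-1.41, 4.55], [0.19, 2.02], [-2.57, 2.57]. Speed limits (rad/s): [2.57, 2.57, 3.14, 3.14, 3.14, 3.14, 3.14].

## Interface

Orientations are given as a unit quaternion [x, y, z, w].
In Python, from cell import arm gives the robot as it stands.
- The arm moves only by the tool send_rows, never from a script. Its argument "rows" is text: rows parted by semicolons, each of 6 numbers parted by spaces: the shift along the world's x, y, z in mm, then the turn, a rotation vector about the world's x, y, z in rad. A call has 1 to 12 rows; each row is the pose to reach, as a shift and turn from the pose commanded when the call began; what a row does not reach only later rows make up. A row lasts 1/8 s, in which the tool goes at most 62.5 mm and 10.7 degrees, less where a joint would pass 70% of its speed; a pose out of reach is approached as far as the arm can. A call with a gripper value outside its range is refused whole. "claw" is the closure, from 0 (fully open) to 1 (shut), set as the call begins (left out, the last holds). The fingers move at their own pace and stop on an object; the grip force is fixed at half the most. Time passes only in rows, so rows that repeat a pose let the fingers close. It gives the time, the measured TCP pose, the force and the opening at its end, in the units of the state.
- arm.get_state(): the state, without advancing time (a new reading comes with each control period).
- arm.read_camera(name): name is "scene" or "top" or "wrist"; returns the picture (480x640x3 uint8, red, green, blue); there is no depth.
- arm.camera_info(name): a dict with "intrinsics" (3x3 intrinsics, pixels), "view" (4x4, takes a point from world to camera coordinates). Camera axes: x right, y up, looking along -z (the intrinsics and any distortion apply to the point x, -y, -z); pixel columns grow to the right and rows downward; lengths in mm; the calibration is good to about 2 mm. A picture is of the moment at which its call begins: read the wrist's pose just before it. camera_info takes no time and is no camera call; for the wrist camera it gives the pose at the moment of the call.
- arm.finish_job(): hands the job in, once; it reports no verdict.
The state is a dict: "time_s": time; "joints": joint angles; "qvel": joint speeds; "joint_torque": joint torques, N m; "ee_pos": TCP position; "tcp_rot": TCP orientation; "contact_force": force on the tool from outside, world axes, zero at the start; "torque": the same for the moment, N m; "width": opening from 0.0 (shut) to 1.0 (fully open).
Only numpy, scipy, OpenCV 4.12 (cv2) and the standard library are available. Lean on these libraries where they do the work, as an engineer would, in place of code of your own. Each camera call takes 0.05 s, during which the arm holds its last target.

## Working session

There is one attempt and no reset: what is moved stays moved. The work goes in short steps, Python scripts to look and compute and a tool call to move; the robot and the scene stay as the last step left them, time stands still between calls to the robot, and variables do not carry over. Pictures are saved under pics/ and viewed, and the job is handed in when it is done.

Besides the shell and the picture viewer there is one more tool, called after "Request:" by a JSON object that holds its "api" and its "payload". send_rows: Moves the arm, as the interface text tells. Its arguments: {"type":"object","properties":{"rows":{"type":"string"},"claw":{"type":"number"}},"required":["rows"]}

```bash
mkdir -p pics; ls; python3 - <<'E'
from cell import arm
import cv2
print(arm.get_state())
for n in ("scene","top","wrist"):
    i=arm.camera_info(n); print(n,i)
    cv2.imwrite(f"pics/{n}0.png",arm.read_camera(n)[:,:,::-1])
E
```

```text
pics
{'time_s': 0.0, 'joints': array([ 1.59417158,  0.50184997, -0.42675981,  1.55144995,  0.22076576,
        1.13832177, -0.21030129]), 'qvel': array([-5.54604248e-04, -7.10441340e-04, -5.53403048e-05, -5.83449905e-04,
        1.77536696e-04, -3.43881884e-04, -2.07526108e-04]), 'joint_torque': array([-2.22554045e-04, -5.66591442e+01, -5.81616104e+00, -2.79111332e+01,
       -6.85693114e-02,  3.05943622e-02,  2.08985880e-04]), 'ee_pos': array([ 154.16317313, -630.66402592,  198.57433363]), 'tcp_rot': array([-0.70197186, -0.08529045,  0.70208473, -0.08389323]), 'contact_force': array([-0.05607557,  0.62156504,  0.43305413]), 'torque': array([0.04729025, 0.00302278, 0.05612681]), 'width': 0.9997642002188534}
scene {'intrinsics': array([[493.0600474 ,   0.        , 317.23158692],
       [  0.        , 493.0600474 , 238.04591336],
       [  0.        ,   0.        ,   1.        ]]), 'view': array([[-7.51566528e-01,  6.59655014e-01,  1.73671868e-03,
         4.32612533e+02],
       [-3.51276183e-01, -4.02446093e-01,  8.45365120e-01,
         6.26106435e+01],
       [ 5.58348275e-01,  6.3
[... 492 characters left out ...]
],
       [-2.21467359e-01,  1.18667136e-02,  9.75095580e-01,
        -1.00844954e+03],
       [ 0.00000000e+00,  0.00000000e+00,  0.00000000e+00,
         1.00000000e+00]])}
wrist {'intrinsics': array([[416.07366121,   0.        , 319.30265435],
       [  0.        , 416.07366121, 243.64550865],
       [  0.        ,   0.        ,   1.        ]]), 'view': array([[ 2.37896210e-01, -9.71287330e-01, -2.51314962e-03,
        -6.48908086e+02],
       [ 9.28182794e-01,  2.28099427e-01, -2.94019305e-01,
         3.72094184e+01],
       [ 2.86150474e-01,  6.76134160e-02,  9.55796177e-01,
        -3.91823798e+02],
       [ 0.00000000e+00,  0.00000000e+00,  0.00000000e+00,
         1.00000000e+00]])}
```

View pics/scene0.png

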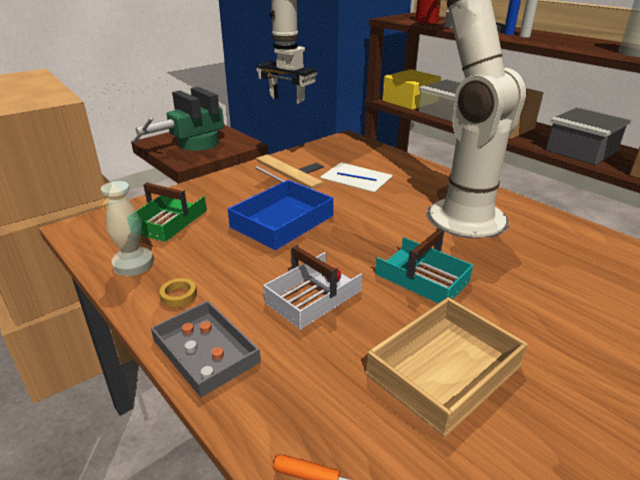

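View pics/top0.png

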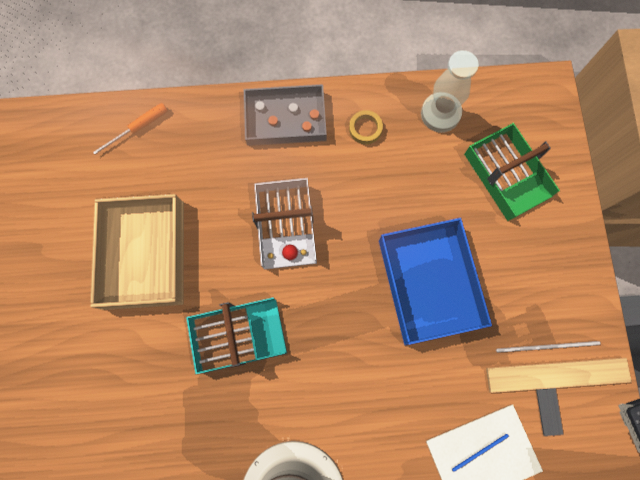

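View pics/wrist0.png

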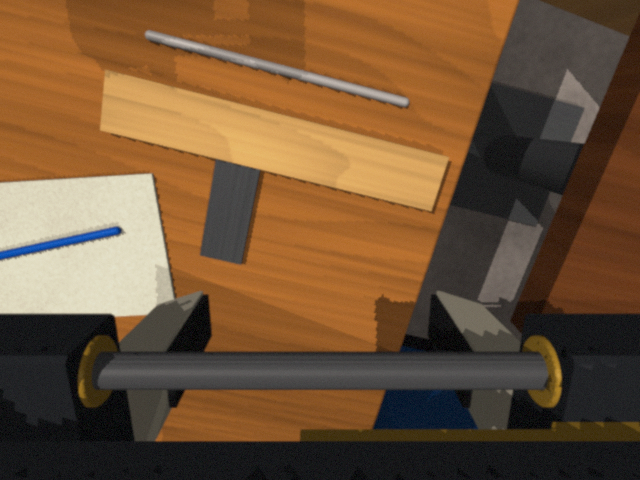

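```bash
cat > h.py <<'E'
import numpy as np,cv2
from cell import arm
def cast(n,uv,z,info=None):
    i=info or arm.camera_info(n); K,V=i["intrinsics"],i["view"]
    R,t=V[:3,:3],V[:3,3]; c=-R.T@t
    d=np.linalg.inv(K)@np.array([uv[0],uv[1],1.]); d=R.T@(d*[1,-1,-1])
    return c+d*(z-c[2])/d[2]
def proj(n,P,info=None):
    i=info or arm.camera_info(n); K,V=i["intrinsics"],i["view"]
    p=V[:3,:3]@np.asarray(P,float)+V[:3,3]; q=K@(p*[1,-1,-1]); return q[:2]/q[2]
E
python3 - <<'E'
import cv2
a=cv2.imread('pics/top0.png')
cv2.imwrite('pics/z1.png',cv2.resize(a[165:285,235:335],None,fx=6,fy=5.0,interpolation=cv2.INTER_CUBIC)[:600])
c=a[165:285,230:340]; cv2.imwrite('pics/z1.png',cv2.resize(c,None,fx=5,fy=5,interpolation=cv2.INTER_CUBIC))
cv2.imwrite('pics/z2.png',cv2.resize(a[180:360,80:200],None,fx=3,fy=3,interpolation=cv2.INTER_CUBIC))
cv2.imwrite('pics/z3.png',cv2.resize(a[205:355,365:505],None,fx=4,fy=4,interpolation=cv2.INTER_CUBIC))
s=cv2.imread('pics/scene0.png')
cv2.imwrite('pics/z4.png',cv2.resize(s[235:335,250:375],None,fx=6,fy=6,interpolation=cv2.INTER_CUBIC))
E
```

```text
(no output)
```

View pics/z1.png

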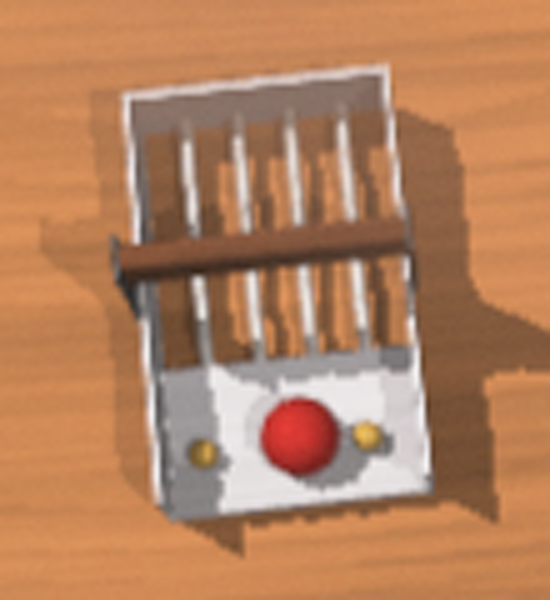

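View pics/z2.png

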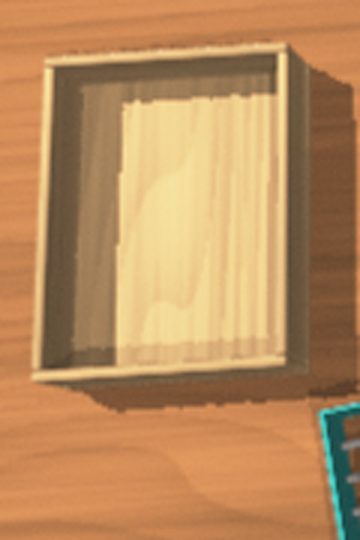

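View pics/z3.png

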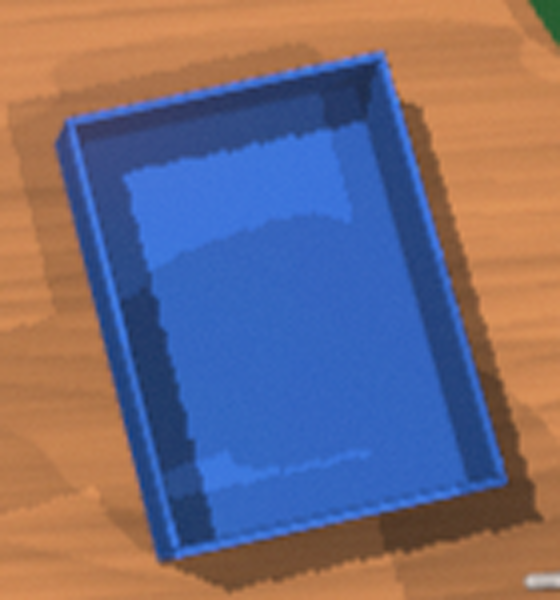

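View pics/z4.png

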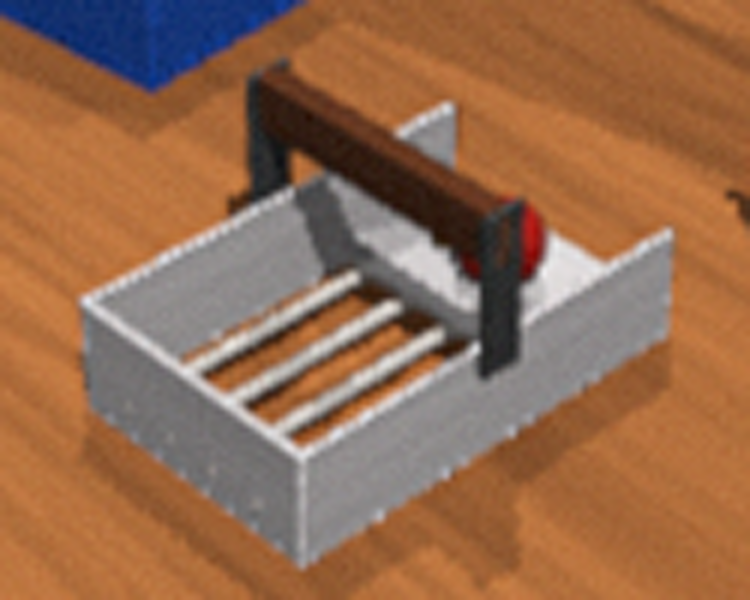

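```bash
python3 - <<'E'
from h import *
i=arm.camera_info("top");V=i["view"];print("cam",(-V[:3,:3].T@V[:3,3]).round())
def p(n,uv,z): print(n,cast("top",uv,z,i).round(1))
Z=lambda u,v:(230+(u+.5)/5-.5,165+(v+.5)/5-.5)
p("TL",Z(127,95),50);p("TR",Z(387,70),50);p("BR50",Z(433,490),50);p("BL50",Z(160,512),50)
p("hL top",Z(119,254),108);p("hR top",Z(408,232),108)
p("red",Z(300,436),25);p("bA",Z(203,453),14);p("bB",Z(367,435),14)
Z=lambda u,v:(80+(u+.5)/3-.5,180+(v+.5)/3-.5)
b=[cast("top",Z(*q),60,i) for q in ((46,59),(288,45),(285,366),(33,377))]
print(np.round(b),np.mean(b,0))
Z=lambda u,v:(365+(u+.5)/4-.5,205+(v+.5)/4-.5)
b=[cast("top",Z(*q),60,i) for q in ((69,122),(384,56),(505,484),(164,556))]
print(np.round(b),np.mean(b,0))
Z=lambda u,v:(250+(u+.5)/6-.5,235+(v+.5)/6-.5)
j=arm.camera_info("scene")
for n,q,z in (("TR",(84,300),50),("TL",(304,455),50),("BL",(670,232),50),("BR",(452,104),50),("TL0",(304,566),0),("BLb",(667,340),0),("hL",(500,212),108),("hR",(268,75),108)):
    print(n,cast("scene",Z(*q),z,j).round(1))
E
```

```text
cam [ 277.  -96. 1098.]
TL [661.5  43.   50. ]
TR [664.8 -74.2  50. ]
BR50 [471.7 -82.   50. ]
BL50 [470.6  36.2  50. ]
hL top [570.4  41.4 108. ]
hR top [571.2 -79.7 108. ]
red [505.  -24.3  25. ]
bA [502.7  20.4  14. ]
bB [505.6 -53.6  14. ]
[[647. 396.  60.]
 [645. 218.  60.]
 [408. 221.  60.]
 [413. 398.  60.]] [528.24984623 308.15346702  60.        ]
[[ 520. -228.   60.]
 [ 544. -403.   60.]
 [ 311. -436.   60.]
 [ 287. -255.   60.]] [ 415.48599853 -330.53183666   60.        ]
TR [668.1 -71.4  50. ]
TL [662.6  46.7  50. ]
BL [478.6  39.2  50. ]
BR [482.6 -78.2  50. ]
TL0 [663.3  46.4   0. ]
BLb [478.8  41.2   0. ]
hL [573.   45.9 108. ]
hR [579.1 -73.4 108. ]
```

```bash
python3 - <<'E'
from h import *
from scipy.spatial.transform import Rotation as R
s=arm.get_state();r=R.from_quat(s["tcp_rot"]);print(r.as_matrix().round(3))
a=np.radians(2.0)
for sg in(1,-1):
    y=sg*np.array([np.cos(a),np.sin(a),0]);x=np.array([0,0,-1.]);T=R.from_matrix(np.stack([x,y,np.cross(x,y)],1))
    print(sg,(T*r.inv()).as_rotvec().round(4))
E
```

```text
[[-0.     0.238 -0.971]
 [ 0.002 -0.971 -0.238]
 [-1.    -0.002 -0.   ]]
1 [-1.0000e-03 -1.3000e-03  1.3658e+00]
-1 [-1.4000e-03  1.1000e-03 -1.7758e+00]
```

Request:
{"api": "send_rows", "payload": {"rows": "23 30 1 0 0 0.133; 46 60 2 0 0 0.266; 69 90 3 0 0 0.4; 92 120 3 0 0 0.533; 115 150 4 0 0 0.666; 139 180 5 0 0 0.8; 162 210 6 0 0 0.932; 185 240 6 0 0 1.065; 208 270 7 0 0 1.2; 231 301 8 0 0 1.331; 231 301 8 0 0 1.331", "claw": 0}}

```text
time_s: 1.52
ee_pos: [387.5, -327.2, 207.9]
tcp_rot: [0.499, 0.502, -0.498, 0.502]
contact_force: [-0.6, -1.5, -0.0]
width: 1.001
```

Request:
{"api": "send_rows", "payload": {"rows": "0 0 0 0 0.14 0; -5 0 0 0 0.28 0; -8 0 2 0 0.42 0; -8 0 2 0 0.42 0"}}

```text
time_s: 2.02
ee_pos: [378.6, -329.4, 207.4]
tcp_rot: [0.385, 0.595, -0.592, 0.384]
contact_force: [0.4, 1.5, 0.8]
width: 1.001
```

```bash
python3 -c "
from cell import arm
print(arm.get_state()['joints'].round(2))"
```

```text
[ 1.04  0.57 -0.75  1.62  0.49  1.54  0.17]
```

Request:
{"api": "send_rows", "payload": {"rows": "8 20 10 0 -0.1 0; 30 75 20 0 -0.2 0; 54 130 20 0 -0.3 0; 78 185 20 0 -0.42 0; 102 240 20 0 -0.42 0; 126 295 20 0 -0.42 0; 150 350 20 0 -0.42 0; 174 405 20 0 -0.42 0; 198 460 20 0 -0.42 0; 222 515 20 0 -0.42 0; 247 575 10 0 -0.42 0; 272 637 0 0 -0.42 0"}}

```text
time_s: 3.52
ee_pos: [648.3, 298.2, 211.4]
tcp_rot: [0.502, 0.498, -0.5, 0.5]
contact_force: [0.7, -0.2, 1.2]
width: 1.002
```

Request:
{"api": "send_rows", "payload": {"rows": "0 0 0 0 -0.14 0; 5 0 0 0 -0.28 0; 8 0 2 0 -0.42 0; 8 0 2 0 -0.56 0; 10 0 3 0 -0.68 0; 10 0 3 0 -0.68 0"}}

```text
time_s: 4.28
ee_pos: [653.8, 297.3, 213.1]
tcp_rot: [0.636, 0.305, -0.305, 0.639]
contact_force: [0.4, 0.0, 0.1]
width: 0.996
```

```bash
python3 -c "
from cell import arm
print(arm.get_state()['joints'].round(2))"
```

```text
[-0.15  0.37 -0.63  1.97  1.22  0.67 -1.63]
```

Request:
{"api": "send_rows", "payload": {"rows": "-8 -30 0 0 0.14 0; -20 -75 0 0 0.28 0; -32 -120 0 0 0.42 0; -44 -165 0 0 0.56 0; -56 -210 -5 0 0.68 0; -68 -260 -10 0 0.68 0; -78 -300 -20 0 0.68 0; -82 -314 -30 0 0.68 0; -82 -314 -30 0 0.68 0"}}

```text
time_s: 5.4
ee_pos: [574.4, -16.3, 183.9]
tcp_rot: [0.501, 0.5, -0.5, 0.499]
contact_force: [-0.3, -0.1, 0.0]
width: 0.999
```

```bash
python3 - <<'E'
from h import *
s=arm.get_state();print(s["ee_pos"],s["tcp_rot"])
i=arm.camera_info("wrist");a=arm.read_camera("wrist");cv2.imwrite("pics/w1.png",a[:,:,::-1])
np.savez("w1.npz",**i)
E
```

```text
[574.41978263 -16.27255166 183.93634429] [ 0.50123254  0.50015298 -0.50006007  0.49855077]
```

View pics/w1.png

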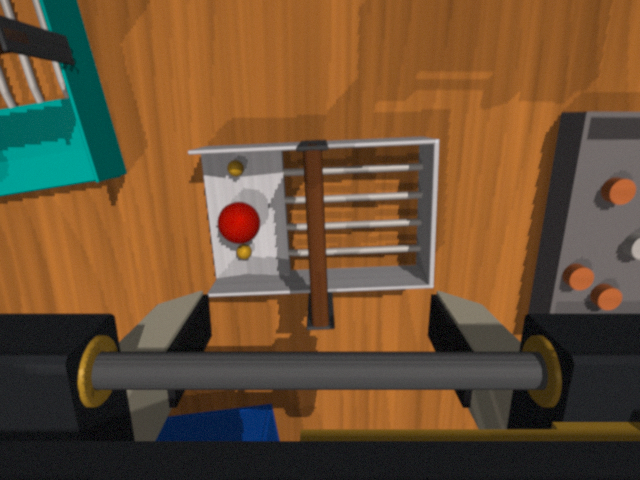

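```bash
python3 - <<'E'
from h import *
i=dict(np.load("w1.npz"))
for n,uv,z in (("hL",(313,148),108),("hR",(320,306),108),("hR2",(321,326),108),("TL",(438,140),50),("TR",(433,287),50),("BL",(190,152),50),("BR",(210,295),50)): print(n,cast("w",uv,z,i).round(1))
E
```

```text
hL [570.9  44.8 108. ]
hR [575.  -61.4 108. ]
hR2 [575.6 -76.7 108. ]
TL [663.3  46.3  50. ]
TR [668.7 -72.   50. ]
BL [477.6  38.   50. ]
BR [483.4 -78.8  50. ]
```

Request:
{"api": "send_rows", "payload": {"rows": "-1 0 0 0 0 0.04; -1 0 -25 0 0 0.04; -1 0 -50 0 0 0.04; -1 0 -75 0 0 0.04; -1 0 -95 0 0 0.04; -1 0 -108 0 0 0.04; -1 0 -108 0 0 0.04; -1 0 -108 0 0 0.04", "claw": 0}}

```text
time_s: 6.45
ee_pos: [574.1, -14.7, 76.6]
tcp_rot: [0.49, 0.51, -0.489, 0.51]
contact_force: [-0.4, 0.5, 0.1]
width: 1.004
```

Request:
{"api": "send_rows", "payload": {"rows": "0 0 0 0 0 0; 0 0 0 0 0 0; 0 0 0 0 0 0; 0 0 0 0 0 0; 0 0 0 0 0 0; 0 0 0 0 0 0; 0 0 0 0 0 0; 0 0 0 0 0 0", "claw": 1}}

```text
time_s: 7.45
ee_pos: [573.3, -15.1, 75.8]
tcp_rot: [0.49, 0.51, -0.49, 0.51]
contact_force: [-0.3, 0.4, -0.6]
width: 0.178
```

Request:
{"api": "send_rows", "payload": {"rows": "0 0 0 0 0 0; 0 0 0 0 0 0; 0 0 0 0 0 0; 0 0 0 0 0 0"}}

```text
time_s: 7.95
ee_pos: [573.1, -15.1, 75.8]
tcp_rot: [0.49, 0.51, -0.49, 0.51]
contact_force: [-1.4, -0.3, 0.7]
width: 0.128
```

Request:
{"api": "send_rows", "payload": {"rows": "0 0 2 0 0 0; 0 0 5 0 0 0; 0 0 10 0 0 0; 0 0 15 0 0 0; 0 0 20 0 0 0; 0 0 25 0 0 0; 0 0 30 0 0 0; 0 0 30 0 0 0"}}

```text
time_s: 8.95
ee_pos: [573.8, -15.0, 106.4]
tcp_rot: [0.49, 0.51, -0.49, 0.51]
contact_force: [-0.5, -0.2, -4.0]
width: 0.122
```

```bash
python3 - <<'E'
from h import *
for n in("scene","wrist"):
  cv2.imwrite(f"pics/{n}2.png",arm.read_camera(n)[:,:,::-1])
a=cv2.imread("pics/scene2.png")[170:340,220:400];b=cv2.imread("pics/wrist2.png")
cv2.imwrite("pics/c2.png",np.hstack([cv2.resize(a,(420,400)),cv2.resize(b,(380,400))]))
E
```

```text
(no output)
```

View pics/c2.png

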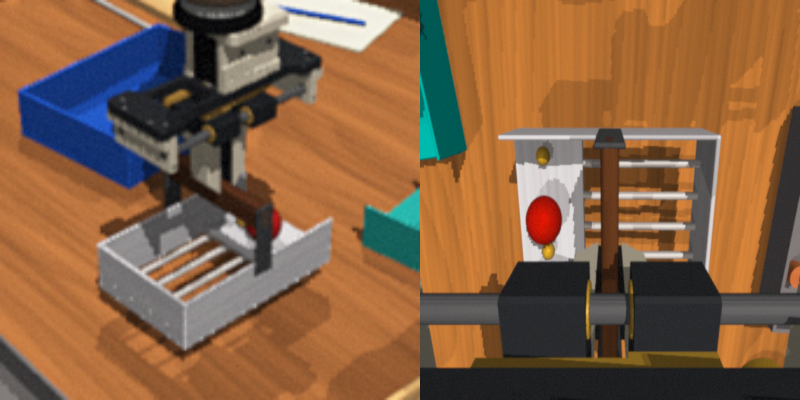

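Request:
{"api": "send_rows", "payload": {"rows": "0 0 4 0 0 0; 0 0 10 0 0 -0.01; 0 0 20 0 0 -0.02; 0 0 30 0 0 -0.03; 0 0 40 0 0 -0.04; 0 0 50 0 0 -0.04; 0 0 60 0 0 -0.04; 0 0 70 0 0 -0.04; 0 0 80 0 0 -0.04; 0 0 90 0 0 -0.04; 0 0 97 0 0 -0.04; 0 0 100 0 0 -0.04"}}

```text
time_s: 10.55
ee_pos: [573.5, -15.0, 206.4]
tcp_rot: [0.5, 0.5, -0.5, 0.5]
contact_force: [0.7, -0.4, -5.0]
width: 0.124
```

Request:
{"api": "send_rows", "payload": {"rows": "-2 -4 0 0 0 0; -6 -11 0 0 0 0; -13 -22 0 0 0 0; -20 -34 0 0 0 0; -28 -47 0 0 0 0; -36 -60 0 0 0 0; -44 -73 0 0 0 0; -52 -86 0 0 0 0; -60 -100 0 0 0 0; -68 -113 0 0 0 0; -76 -126 0 0 0 0; -84 -140 0 0 0 0"}}

```text
time_s: 12.05
ee_pos: [488.8, -155.8, 205.9]
tcp_rot: [0.5, 0.5, -0.5, 0.5]
contact_force: [-0.5, -0.8, -3.8]
width: 0.122
```

Request:
{"api": "send_rows", "payload": {"rows": "-8 -13 0 0 0 0; -16 -27 0 0 0 0; -24 -40 0 0 0 0; -32 -54 0 0 0 0; -40 -67 0 0 0 0; -48 -80 0 0 0 0; -56 -94 0 0 0 0; -64 -107 0 0 0 0; -72 -120 0 0 0 0; -80 -134 0 0 0 0; -88 -147 0 0 0 0; -94 -158 0 0 0 0"}}

```text
time_s: 13.55
ee_pos: [394.6, -314.0, 205.8]
tcp_rot: [-0.5, -0.5, 0.5, -0.5]
contact_force: [0.5, 0.4, -4.7]
width: 0.128
```

Request:
{"api": "send_rows", "payload": {"rows": "-6 -10 0 0 0 0; -10 -16 0 0 0 0; -11 -18 0 0 0 0; -11 -18 0 0 0 0; -11 -18 0 0 0 0"}}

```text
time_s: 14.18
ee_pos: [384.7, -330.6, 205.9]
tcp_rot: [0.5, 0.5, -0.5, 0.5]
contact_force: [0.4, 0.7, -3.8]
width: 0.123
```

```bash
python3 - <<'E'
from h import *
for n in("top","wrist"):
  cv2.imwrite(f"pics/{n}3.png",arm.read_camera(n)[:,:,::-1])
a=cv2.imread("pics/top3.png")[180:380,340:540];b=cv2.imread("pics/wrist3.png")
cv2.imwrite("pics/c3.png",np.hstack([cv2.resize(a,(400,400)),cv2.resize(b,(400,400))]))
E
```

```text
(no output)
```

View pics/c3.png

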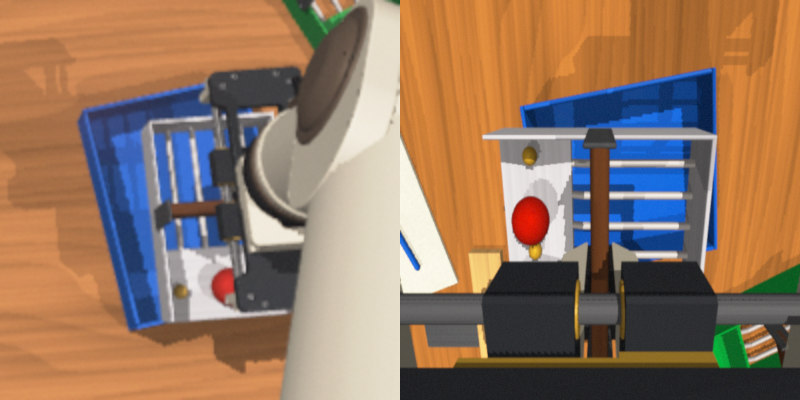

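Request:
{"api": "send_rows", "payload": {"rows": "2 0 0 0 0.02 0; 5 0 0 0 0.06 0; 8 0 0 0 0.11 0; 11 0 0 0 0.16 0; 14 0 0 0 0.21 0; 17 0 0 0 0.26 0; 20 0 1 0 0.31 0; 22 0 1 0 0.36 0; 23 0 1 0 0.39 0; 23 0 1 0 0.4 0; 23 0 1 0 0.4 0; 23 0 1 0 0.4 0"}}

```text
time_s: 15.78
ee_pos: [407.0, -331.4, 207.1]
tcp_rot: [-0.391, -0.589, 0.59, -0.391]
contact_force: [0.1, -0.2, -4.1]
width: 0.124
```

Request:
{"api": "send_rows", "payload": {"rows": "0 0 0 0 0 0; 0 0 0 0 0 0; 0 0 0 0 0 0; 0 0 0 0 0 0; 0 0 0 0 0 0; 0 0 0 0 0 0; 0 0 0 0 0 0; 0 0 0 0 0 0"}}

```text
time_s: 16.77
ee_pos: [407.3, -331.0, 206.9]
tcp_rot: [0.391, 0.589, -0.589, 0.391]
contact_force: [-0.6, 0.0, -3.1]
width: 0.123
```

```bash
python3 - <<'E'
from h import *
for n in("top","wrist"):
  cv2.imwrite(f"pics/{n}4.png",arm.read_camera(n)[:,:,::-1])
a=cv2.imread("pics/top4.png")[200:360,360:520];b=cv2.imread("pics/wrist4.png")
cv2.imwrite("pics/c4.png",np.hstack([cv2.resize(a,(400,480)),cv2.resize(b,(400,480))]))
cv2.imwrite("pics/s4.png",arm.read_camera("scene")[:,:,::-1])
E
```

```text
(no output)
```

View pics/c4.png

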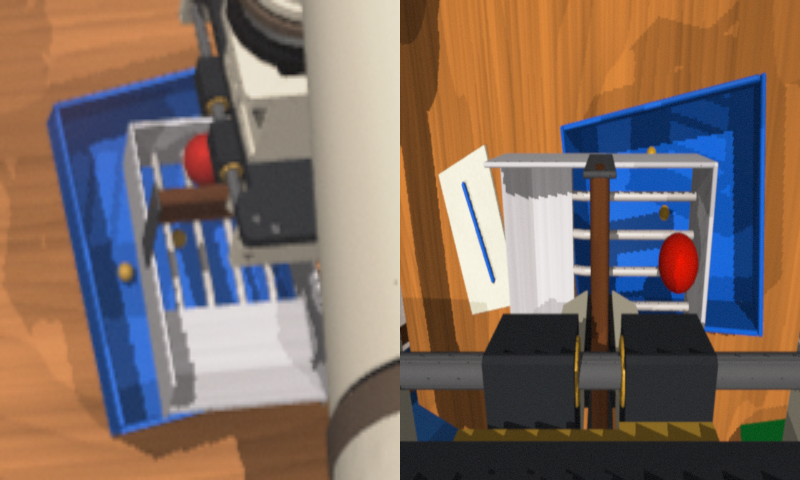

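View pics/s4.png

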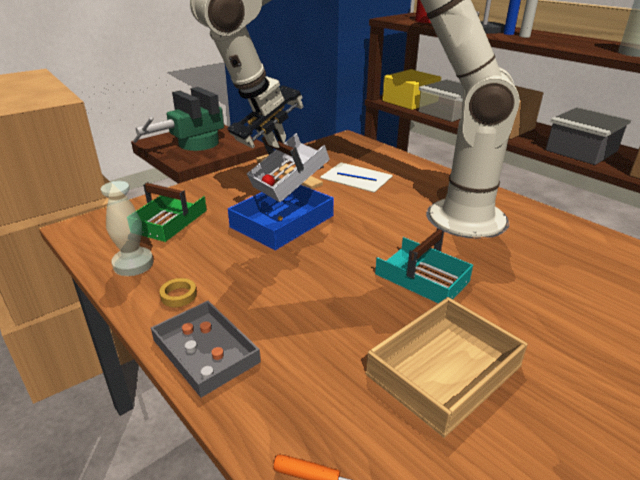

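Request:
{"api": "send_rows", "payload": {"rows": "0 0 4 0 -0.03 0; 1 0 8 0 -0.06 0; 1 0 13 0 -0.09 0; 2 0 18 0 -0.12 0; 3 0 24 0 -0.15 0; 3 0 30 0 -0.18 0; 4 0 35 0 -0.21 0; 4 0 40 0 -0.24 0; 4 0 40 0 -0.24 0; 4 0 40 0 -0.24 0"}}

```text
time_s: 18.18
ee_pos: [411.2, -331.1, 246.8]
tcp_rot: [-0.458, -0.538, 0.538, -0.458]
contact_force: [0.4, -0.5, -4.0]
width: 0.121
```

Request:
{"api": "send_rows", "payload": {"rows": "2 6 0 0 0 0; 6 18 0 0 0 0; 12 34 0 0 0 0; 20 54 0 0 0 0; 28 76 0 0 0 0; 36 98 0 0 0 0; 44 120 0 0 0 0; 53 142 0 0 0 0; 62 165 0 0 0 0; 71 188 0 0 0 0; 80 212 0 0 0 0; 89 236 0 0 0 0"}}

```text
time_s: 19.68
ee_pos: [500.7, -92.6, 247.0]
tcp_rot: [0.458, 0.539, -0.538, 0.459]
contact_force: [0.2, 0.3, -4.0]
width: 0.126
```

```bash
python3 - <<'E'
from h import *
for n in("top","wrist"):
  cv2.imwrite(f"pics/{n}5.png",arm.read_camera(n)[:,:,::-1])
a=cv2.imread("pics/top5.png")[200:360,360:520];b=cv2.imread("pics/wrist5.png")
cv2.imwrite("pics/c5.png",np.hstack([cv2.resize(a,(400,480)),cv2.resize(b,(400,480))]))
E
```

```text
(no output)
```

View pics/c5.png

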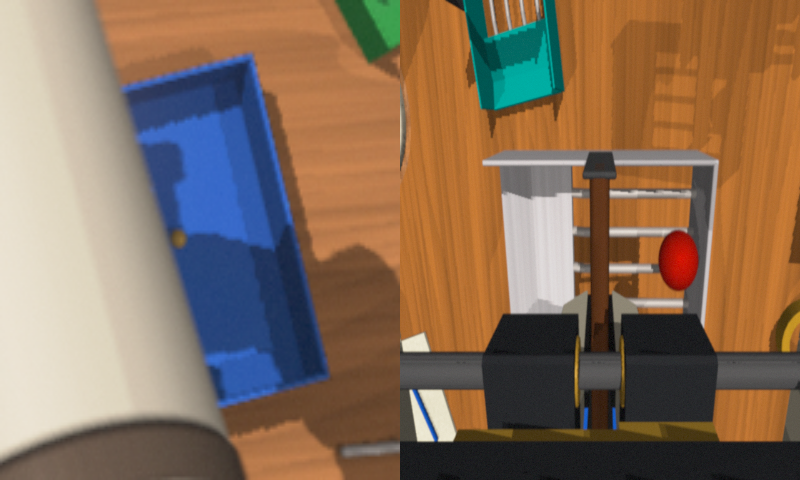

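Request:
{"api": "send_rows", "payload": {"rows": "3 8 0 0 0 0; 9 24 0 0 0 0; 17 46 0 0 0 0; 26 70 0 0 0 0; 35 95 0 0 0 0; 44 120 0 0 0 0; 53 145 0 0 0 0; 62 170 0 0 0 0; 71 195 0 0 0 0; 80 220 0 0 0 0; 89 245 0 0 0 0; 98 269 0 0 0 0"}}

```text
time_s: 21.28
ee_pos: [598.5, 175.5, 246.6]
tcp_rot: [-0.458, -0.538, 0.538, -0.458]
contact_force: [0.6, -0.8, -2.8]
width: 0.126
```

Request:
{"api": "send_rows", "payload": {"rows": "9 24 0 0 0 0; 18 49 0 0 0 0; 27 73 0 0 0 0; 35 95 -5 0 0 0; 42 114 -12 0 0 0; 46 126 -20 0 0 0; 48 131 -28 0 0 0; 49 132 -35 0 0 0; 49 132 -40 0 0 0; 49 132 -40 0 0 0; 49 132 -40 0 0 0"}}

```text
time_s: 22.65
ee_pos: [647.6, 305.5, 207.4]
tcp_rot: [-0.459, -0.538, 0.538, -0.458]
contact_force: [0.1, 0.4, -3.5]
width: 0.122
```

```bash
python3 - <<'E'
from h import *
print(arm.get_state()['joints'].round(2))
for n in("top","wrist"):
  cv2.imwrite(f"pics/{n}6.png",arm.read_camera(n)[:,:,::-1])
a=cv2.imread("pics/top6.png");b=cv2.imread("pics/wrist6.png")
cv2.imwrite("pics/c6.png",np.hstack([cv2.resize(a,(400,300)),cv2.resize(b,(400,300))]))
E
```

```text
[-0.04  0.81 -0.77  1.16  0.43  1.48 -0.74]
```

View pics/c6.png

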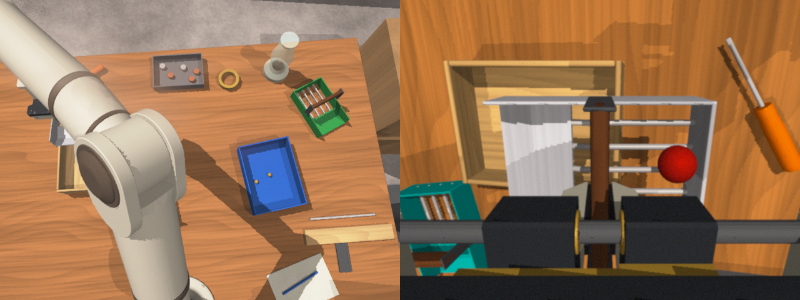

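Request:
{"api": "send_rows", "payload": {"rows": "0 0 0 0 -0.03 0; 0 0 0 0 -0.08 0; 0 0 0 0 -0.13 0; 0 0 0 0 -0.18 0; 0 0 0 0 -0.23 0; 0 0 0 0 -0.28 0; 0 0 0 0 -0.33 0; 0 0 0 0 -0.38 0; 0 0 0 0 -0.43 0; 0 0 0 0 -0.48 0; 0 0 0 0 -0.53 0; 0 0 0 0 -0.58 0"}}

```text
time_s: 24.25
ee_pos: [646.2, 306.2, 207.3]
tcp_rot: [0.594, 0.385, -0.384, 0.594]
contact_force: [0.4, 0.0, -3.1]
width: 0.126
```

Request:
{"api": "send_rows", "payload": {"rows": "0 0 0 0 -0.05 0; 0 0 0 0 -0.1 0; 0 0 0 0 -0.15 0; 0 0 0 0 -0.2 0; 0 0 0 0 -0.23 0; 0 0 0 0 -0.23 0; 0 0 0 0 -0.23 0"}}

```text
time_s: 25.12
ee_pos: [647.1, 306.2, 207.3]
tcp_rot: [0.634, 0.314, -0.314, 0.633]
contact_force: [0.5, 0.2, -3.7]
width: 0.125
```

```bash
python3 - <<'E'
from h import *
for n in("scene","wrist"):
  cv2.imwrite(f"pics/{n}7.png",arm.read_camera(n)[:,:,::-1])
a=cv2.imread("pics/scene7.png");b=cv2.imread("pics/wrist7.png")
cv2.imwrite("pics/c7.png",np.hstack([cv2.resize(a[240:480,320:640],(400,300)),cv2.resize(b,(400,300))]))
E
```

```text
(no output)
```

View pics/c7.png

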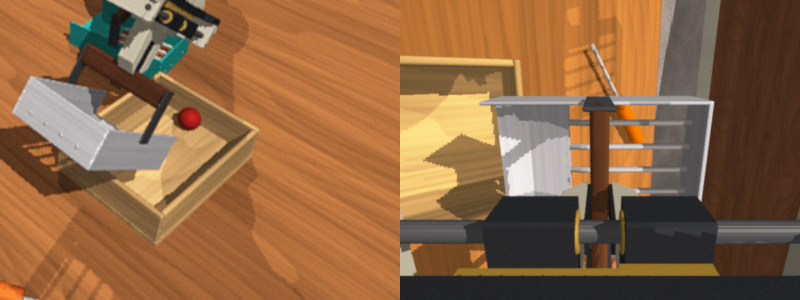

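Request:
{"api": "send_rows", "payload": {"rows": "0 0 10 0 0.05 0; 0 0 20 0 0.13 0; 0 0 30 0 0.21 0; 0 0 40 0 0.3 0; 0 0 40 0 0.4 0; 0 0 40 0 0.5 0; 0 0 40 0 0.58 0; 0 0 40 0 0.65 0; 0 0 40 0 0.65 0"}}

```text
time_s: 26.35
ee_pos: [649.4, 304.5, 245.9]
tcp_rot: [0.501, 0.499, -0.501, 0.499]
contact_force: [-0.1, 0.4, -3.6]
width: 0.124
```

Request:
{"api": "send_rows", "payload": {"rows": "-3 -12 0 0 0 0; -9 -40 0 0 0 0; -17 -75 0 0 0 0; -25 -110 0 0 0 0; -33 -145 0 0 0 0; -41 -180 0 0 0 0; -49 -215 0 0 0 0; -57 -250 0 0 0 0; -65 -280 0 0 0 0; -71 -305 0 0 0 0; -75 -321 0 0 0 0; -75 -321 0 0 0 0"}}

```text
time_s: 27.85
ee_pos: [571.7, -16.8, 247.1]
tcp_rot: [-0.5, -0.499, 0.501, -0.5]
contact_force: [0.4, 1.0, -3.6]
width: 0.123
```

Request:
{"api": "send_rows", "payload": {"rows": "0 0 -12 0 0 0; 0 0 -32 0 0 0; 0 0 -55 0 0 0; 0 0 -78 0 0 0; 0 0 -100 0 0 0; 0 0 -122 0 0 0; 0 0 -137 0 0 0; 0 0 -147 0 0 0; 0 0 -155 0 0 0; 0 0 -155 0 0 0; 0 0 -155 0 0 0"}}

```text
time_s: 29.22
ee_pos: [572.9, -15.0, 92.5]
tcp_rot: [0.5, 0.5, -0.5, 0.5]
contact_force: [0.2, 0.5, -3.6]
width: 0.122
```

```bash
python3 - <<'E'
from h import *
print(arm.get_state()['ee_pos'])
cv2.imwrite("pics/s8.png",arm.read_camera("scene")[:,:,::-1])
E
```

```text
[572.88582067 -15.01650584  92.46860972]
```

View pics/s8.png

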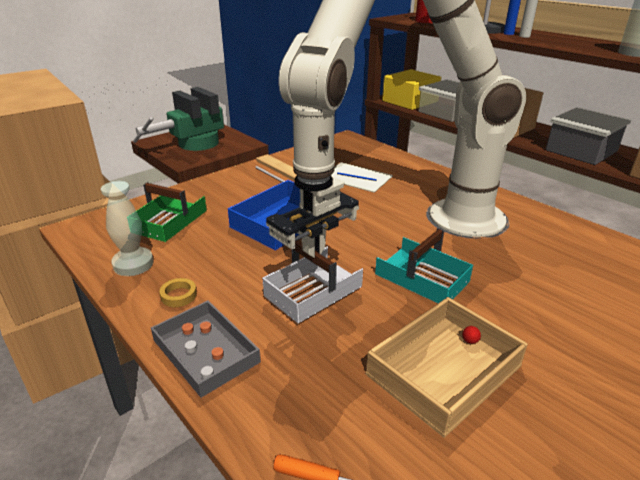

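Request:
{"api": "send_rows", "payload": {"rows": "0 0 -4 0 0 0; 0 0 -8 0 0 0; 0 0 -11 0 0 0; 0 0 -14 0 0 0; 0 0 -15 0 0 0; 0 0 -16 0 0 0; 0 0 -16 0 0 0; 0 0 -16 0 0 0"}}

```text
time_s: 30.28
ee_pos: [572.4, -15.1, 76.0]
tcp_rot: [0.5, 0.5, -0.5, 0.5]
contact_force: [-0.1, 0.1, -2.8]
width: 0.126
```

Request:
{"api": "send_rows", "payload": {"rows": "0 0 -0.5 0 0 0; 0 0 -1 0 0 0; 0 0 -1 0 0 0; 0 0 -1 0 0 0"}}

```text
time_s: 30.78
ee_pos: [572.5, -15.0, 75.8]
tcp_rot: [0.5, 0.5, -0.5, 0.5]
contact_force: [-2.4, 0.1, 4.4]
width: 0.126
```

On the bench (force sign reversed). Release slowly and retreat.

Request:
{"api": "send_rows", "payload": {"rows": "0 0 0 0 0 0; 0 0 0 0 0 0; 0 0 0 0 0 0; 0 0 0 0 0 0; 0 0 0 0 0 0; 0 0 0 0 0 0; 0 0 0 0 0 0; 0 0 0 0 0 0; 0 0 0 0 0 0; 0 0 0 0 0 0", "claw": 0}}

```text
time_s: 32.02
ee_pos: [572.3, -15.1, 74.9]
tcp_rot: [0.5, 0.5, -0.5, 0.5]
contact_force: [0.8, 0.2, 0.5]
width: 1.001
```

Request:
{"api": "send_rows", "payload": {"rows": "0 0 8 0 0 0; 0 0 20 0 0 0; 0 0 40 0 0 0; 0 0 60 0 0 0; 0 0 80 0 0 0; 0 0 100 0 0 0; 0 0 120 0 0 0; 0 0 150 0 0 0; 0 0 180 0 0 0; 0 0 200 0 0 0; 0 0 200 0 0 0"}}

```text
time_s: 33.4
ee_pos: [573.4, -14.8, 277.0]
tcp_rot: [0.501, 0.499, -0.499, 0.501]
contact_force: [0.1, 0.4, 0.3]
width: 1.001
```

```bash
python3 - <<'E'
from h import *
a=arm.read_camera("scene")[:,:,::-1];b=arm.read_camera("top")[:,:,::-1]
cv2.imwrite("pics/c9.png",np.vstack([np.hstack([cv2.resize(a,(400,300)),cv2.resize(b,(400,300))]),np.hstack([cv2.resize(a[180:380,200:400],(400,300)),cv2.resize(b[150:350,230:510],(400,300))])]))
E
```

```text
(no output)
```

View pics/c9.png

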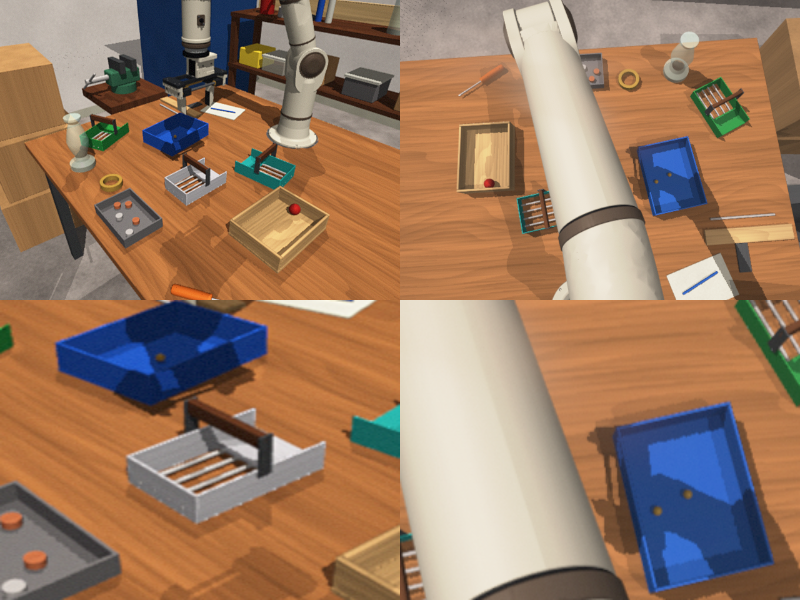

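The pictures show both beads in the tub, the red ball in the wooden box near its robot-side wall, and the sieve standing upright with the gripper clear of it.

```bash
python3 -c "
from cell import arm
print(arm.finish_job())"
```

```text
the job is handed in; nothing more can be done
None
```

The job is done and handed in after about 33 s of the 70 s allowed; no verdict is reported.

- **Beads:** I gripped the sieve by its handle and carried it level to the blue tub. Tilting it about 23° towards the closed end dropped both brass beads into the tub, while the red ball stayed against the closed end.
- **Red ball:** I carried the sieve with the closed end about 9° low to the wooden box. Tipping it to about 37° spout down rolled the ball out into the box.
- **Sieve:** I stood it back near its starting place, at about x 572, y -15 mm. The wrist force changed sign as it touched down. Then I opened the gripper and lifted it 200 mm clear.

The last pictures show two beads on the tub floor, the ball in the box and the sieve standing upright. By my early position estimates it is over 300 mm from the centre of either box. The force reading was near zero after release. No check failed or disagreed. After release I checked the sieve only in the scene camera, because the arm hid it from the top camera.

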